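Next frame of a fade-in: three clicks on the lamp dimmer, then the shutter

TASK

We are shooting a slow dawn on the animation stand. On the desk dimmer whose dial has the long bar grip, turn the dial clockwise (seen from above) by exactly three clicks, then press the shutter release button to take the frame. Leave the dials of the other two dimmers as they are.

Things in the scene. Friction and masses are not known exactly. Their poses are not given: they have to be found in the camera images.
- bar_dial (a joint): Angle of the long-bar dial, rad: grows clockwise from above, 0 to 2.618 (150 degrees) between end stops. It rests in seven click positions 0.436 rad (25 degrees) apart and begins in one of the first three (0, 0.436, 0.873). Each click is a torque bump of about 0.1 N m; let go in between, it springs to the nearest rest. Three clicks are 1.309 rad (75 degrees).
- bar_dial_grip (a point): On the vertical axis of the long-bar dial at grip height, 79 mm up. Bare metal upright bar 52 mm long, 14 thick, top 92 mm above the table, on a round black skirt 68 mm across (top at 53 mm), centred on a grey fixed box 110 x 110 x 45 mm high with seven white marks, one per click. The point turns with the dial: x along the bar to the white pointer line, z up; pinch the bar across y and turn about z.
- bar_dial_tip (a point): Pointer of the long-bar dial: the white line's outer part on the skirt, 30 mm from the dial's axis, 53 mm above the table. It turns with the dial.
- round_dial_tip (a point): Pointer (30 mm from the axis) of a second dimmer, same box and skirt, whose grip is a plain round metal knob 40 mm across, 81 mm above the table. To be left alone.
- short_dial_tip (a point): Pointer (30 mm from the axis) of a third dimmer, same box and skirt, whose grip is a short low metal bar 28 mm long, 10 mm thick, 76 mm above the table. To be left alone.
- shutter (a joint): Travel of the shutter release button, m: 0 up, grows as it is pressed, 0.006 fully down (about 4 N); it springs back.
- shutter_top (a point): Centre of the top of the shutter release button, a grey round button 32 mm across in a black housing on a fixed grey box 80 x 80 mm, 30 mm high; the top is 52 mm above the table; press it straight down.
There are look-alikes about, which are no part of the job. What is shaped like the part that bears bar_dial but blue or yellow is not meant.

How it is judged (in metres and radians):
On the way, in this order (a step that is already met when the one before it is completed fails the run):
1. the long-bar dial has been turned three clicks (75 degrees, within 10) clockwise from where it began (distance of bar_dial_tip from where it was at the start of the episode between 0.0323 and 0.0405 m), for 0.3 s.
2. the shutter release is pressed (at least 4 of its 6 mm) (value of joint shutter above 0.004 m), for 0.05 s.
At the end, for the whole second after the job is handed in: The long-bar dial rests three clicks (75 degrees, within 10 degrees) clockwise of where it began, and the shutter button, having been pressed after the turn, is up again (all of step 1 and velocity of joint bar_dial between -0.1 and 0.1 rad/s and value of joint shutter below 0.002 m); the robot touches nothing.
It fails at once if the round dial is turned by more than about 12 degrees (distance of round_dial_tip from where it was at the start of the episode above 0.0063 m).
It fails at once if the short-bar dial is turned by more than about 12 degrees (distance of short_dial_tip from where it was at the start of the episode above 0.0063 m).
It also fails if it takes over 45 s, if anything falls off the work surface, if the arm or the gripper's body presses on something with over 40 N, if the wrist force passes 120 N, or if a joint passes its speed limit or range.

ROBOT

A 7-joint arm with a two-finger parallel gripper is mounted at the origin on the work surface. World frame = base frame: x ahead of the robot, y to its left, z up, the work surface at z = 0. Lengths are in mm, angles in rad, forces in N, time in s.
With the tool pointing down it reaches from about 400 to 900 mm from the base axis. Payload 5.6 kg.
Tool frame: the origin (TCP) lies between the finger pads; the fingertips stand 22 mm ahead of it and the grasp point (between the pads) lies 3 mm ahead of it (env.nose_length is the distance from the TCP to the fingertips, in mm); z points along the fingers, y is the direction in which the jaws open and shut (so a half turn about z gives the same grasp; the last joint's range is limited). The gripper opens to 92 mm and grips with 3 to 60 N. Pads are 20 mm wide; open, the fingers measure 128 mm over their backs; the gripper's body (75 mm by 189 mm) begins 69 mm behind the grasp point.
Start: joints at [1.264, 0.468, -0.012, 1.603, 0.006, 1.071, -0.056], TCP at [169.446, -627.532, 236.592] pointing down, gripper open.
Joint ranges: [-2.53, 2.53], [-0.31, 2.02], [-1.57, 1.55], [0.28, 2.44], [-1.29, 4.43], [0.15, 1.84], [-2.92, 2.92]. Speed limits (rad/s): [2.57, 2.57, 3.14, 3.14, 3.14, 3.14, 3.14].

INTERFACE

Orientations are given as a unit quaternion [x, y, z, w].
In Python, from workcell import env gives the robot as it stands. The module is installed in compiled form; this text tells all that it offers.
- The arm moves only by the shell command python3 -m creep 'ROWS' [FORCE]. ROWS is JSON, a list that holds one entry, the list of rows, each a list of 7 numbers: the shift along the tool's x, y, z scaled (see below), then the turn, a rotation vector about the tool's x, y, z scaled (see below), then the closure, from 0 (fully open) to 1 (shut). A call has exactly 5 rows; each row shifts and turns the commanded pose from where the row before left it, along the tool's axes as they then stand; what a row does not reach is not made up. The controller multiplies each number of a shift by 100 mm and each number of a turn by pi rad. A row lasts 1/12 s, in which the tool goes at most 41.7 mm and 7.16 degrees, less where a joint would pass 70% of its speed; a pose out of reach is approached as far as the arm can. A call with a number of a shift or a turn outside -1 to 1 is refused whole. A call with a gripper value outside its range is refused whole. The fingers move at their own pace and stop on an object; FORCE is the grip in N (left out, the last holds). Time passes only in rows, so rows that do not move let the fingers close, or fill a call up. It gives the time, the measured TCP pose, the force and the opening at its end, in the units of the state.
- env.observe(): the state, without advancing time (a new reading comes with each control period).
- env.capture(name): name is "scene" or "top" or "wrist"; returns a dict with "color" (400x640x3 uint8, red, green, blue), "depth" (400x640 float32, mm along the optical axis (not along the pixel's ray), 0 where there is no reading), "fx", "fy", "cx", "cy" (pixels), "R" (3x3) and "t" (3): a world point X has camera coordinates R X + t. Camera axes: x right, y down, z forward; pixel columns grow to the right and rows downward; lengths in mm; the calibration is good to about 2 mm. A picture is of the moment at which its call begins.
- env.sign_off(): hands the job in, once; it reports no verdict.
The state is a dict: "clock": time; "qpos": joint angles; "joint_vel": joint speeds; "tau": joint torques, N m; "ee_pos": TCP position; "tcp_rot": TCP orientation; "force": force on the tool from outside, world axes, zero at the start; "torque": the same for the moment, N m; "opening": finger opening in mm.
Only numpy, scipy, OpenCV 4.12 (cv2) and the standard library are available. Lean on these libraries where they do the work, as an engineer would, in place of code of your own. Each camera call takes 0.05 s, during which the arm holds its last target.

## Working session

There is one attempt and no reset: what is moved stays moved. The work goes in short steps, Python scripts to look and compute and a shell command to move; the robot and the scene stay as the last step left them, time stands still between calls to the robot, and variables do not carry over. Pictures are saved under pics/ and viewed, and the job is handed in when it is done.

```bash
mkdir -p pics; python3 - <<'E'
from workcell import env
import cv2
s=env.observe(); print(s)
for n in ("scene","top","wrist"):
    c=env.capture(n); cv2.imwrite(f"pics/{n}0.png",c["color"][:,:,::-1]); print(n,c["fx"],c["cx"],c["cy"],c["R"],c["t"])
E
```

```text
{'clock': 0.0, 'qpos': array([ 1.26398327,  0.46840683, -0.01158779,  1.60358331,  0.00602266,
        1.07143384, -0.05626445]), 'joint_vel': array([-0.00092967,  0.00044284,  0.00144552,  0.00031659, -0.00021298,
       -0.00147023, -0.00124519]), 'tau': array([-5.84411077e-05, -5.20572746e+01, -1.23599937e-02, -2.43753433e+01,
       -5.66116848e-02,  1.72968954e-02,  1.80199145e-04]), 'ee_pos': array([ 169.2759947 , -627.01364543,  235.63778315]), 'tcp_rot': array([ 9.91314590e-01,  1.31508840e-01, -1.92907438e-04, -8.77796783e-04]), 'force': array([0.06203454, 0.23933538, 0.10461482]), 'torque': array([-0.00516564,  0.00203645, -0.02189103]), 'opening': 91.90985263881178}
scene 366.46895178098015 319.78703818337834 203.13392755638895 [[-0.25524522  0.96680415  0.01181566]
 [ 0.84205261  0.22828232 -0.48870705]
 [-0.47518131 -0.11479073 -0.87236793]] [  84.10393479 -332.15338357 1541.71234878]
top 504.65688077889087 325.2210409921524 193.02605465439322 [[ 0.01324834 -0.9999103  -0.00196982]
 [-0.99782116 -0.01309327 -0.06466449]
 [ 0.0646329   0.00282223 -0.99790512]] [  21.73400686  417.46833161 1594.29452553]
wrist 308.3414716928288 319.45645227515064 200.01542618690718 [[ 0.26021611 -0.96554968 -0.00117755]
 [-0.9226555  -0.2490152   0.29444569]
 [-0.28459517 -0.07553304 -0.95566749]] [-650.29591898  -32.61954739  392.06302356]
```

View pics/scene0.png

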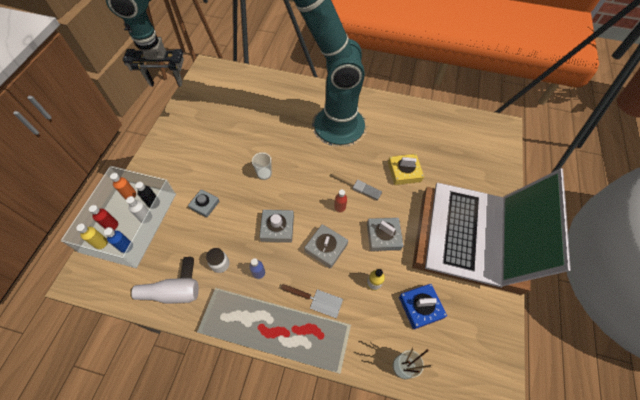

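View pics/top0.png

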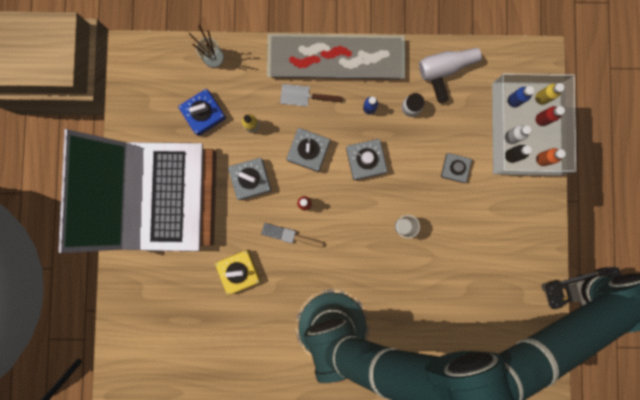

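The top view shows three grey dimmers at about (250,179), (309,150) and (368,159), with blue (202,112) and yellow (237,272) look-alikes. The shutter box is at (458,167). I'll enlarge the grey ones next.

```bash
python3 - <<'E'
import cv2,numpy as np
t=cv2.imread("pics/top0.png"); s=cv2.imread("pics/scene0.png")
a=cv2.resize(t[120:210,220:400],(800,400),interpolation=cv2.INTER_CUBIC)
b=cv2.resize(s[180:270,240:420],(400,200),interpolation=cv2.INTER_CUBIC)
c=cv2.resize(t[140:190,430:490],(240,200),interpolation=cv2.INTER_CUBIC)
o=np.zeros((600,800,3),np.uint8);o[:400]=a;o[400:,:400]=b;o[400:,400:640]=c
cv2.imwrite("pics/crop0.png",o)
E
```

```text
(no output)
```

View pics/crop0.png

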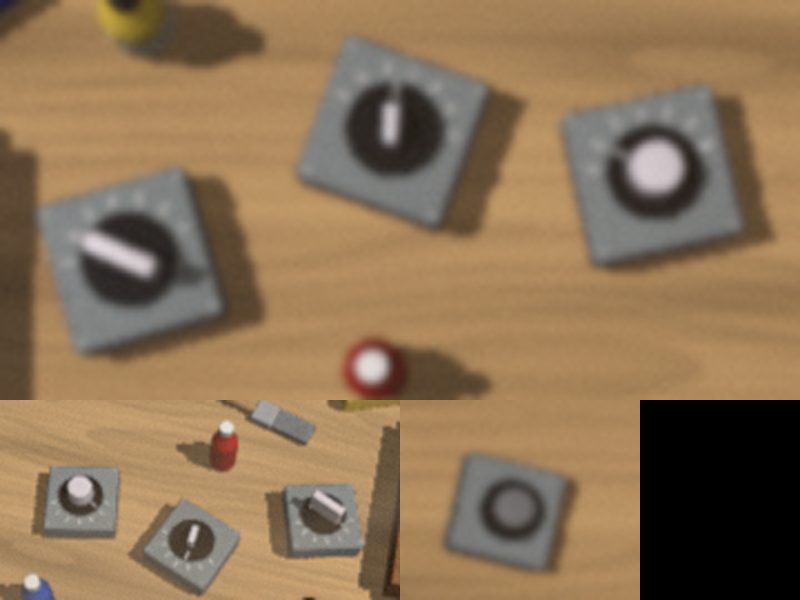

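Candidates in the top view are (250,179), which has a long metal bar about 2/3 of the skirt wide, (309,150), which has a short bar, and (368,159), which has a round knob. The grey long bar at (250,179) fits, and the enlarged crop confirms it, with its pointer toward the upper left. Now I'll measure it.

```bash
cat > h.py <<'E'
import cv2,numpy as np
from workcell import env
def ray(c,u,v,z):
    d=c["R"].T@np.array([(u-c["cx"])/c["fx"],(v-c["cy"])/c["fy"],1.]); o=-c["R"].T@c["t"]
    return o+d*(z-o[2])/d[2]
def proj(c,X):
    p=c["R"]@np.array(X)+c["t"]; return c["fx"]*p[0]/p[2]+c["cx"],c["fy"]*p[1]/p[2]+c["cy"]
def blobs(c,box,fn,amin=20):
    x0,y0,x1,y1=box; hsv=cv2.cvtColor(c["color"],cv2.COLOR_RGB2HSV)[y0:y1,x0:x1]
    m=fn(hsv).astype(np.uint8)
    cs,_=cv2.findContours(m,cv2.RETR_EXTERNAL,cv2.CHAIN_APPROX_NONE)
    return [k+np.array([x0,y0]) for k in cs if cv2.contourArea(k)>amin]
E
python3 - <<'E'
from h import *
c=env.capture("top")
box=(222,150,278,206)
for nm,fn,z in (("black",lambda h:h[...,2]<75,53),("bar",lambda h:(h[...,2]>165)&(h[...,1]<50),92)):
    for k in blobs(c,box,fn):
        r=cv2.minAreaRect(k); (x,y),rad=cv2.minEnclosingCircle(k)
        print(nm,cv2.contourArea(k),r,(x,y,rad),ray(c,x,y,z),ray(c,*r[0],z))
        P=cv2.boxPoints(r); print([ray(c,*p,z).round(1) for p in P])
for k in blobs(c,(440,150,478,185),lambda h:h[...,2]<75):
    (x,y),rad=cv2.minEnclosingCircle(k);print("shut",x,y,rad,ray(c,x,y,50))
    d=c["depth"];print(d[int(y),int(x)])
w=c["depth"]; u,v=250,179; 
s=env.capture("scene")
for k in blobs(s,(365,213,405,252),lambda h:h[...,2]<75): 
    (x,y),rad=cv2.minEnclosingCircle(k);print("scene skirt",x,y,rad,ray(s,x,y,53))
for k in blobs(s,(190,190,218,215),lambda h:h[...,2]<75): 
    (x,y),rad=cv2.minEnclosingCircle(k);print("scene shut",x,y,rad,ray(s,x,y,50))
for k in blobs(s,(365,213,405,252),lambda h:(h[...,2]>150)&(h[...,1]<50),8):
    r=cv2.minAreaRect(k); print("scene bar",cv2.contourArea(k),r,ray(s,*r[0],88))
E
```

```text
black 206.5 ((249.00564575195312, 178.30899047851562), (21.09395980834961, 20.8819580078125), 57.9946174621582) (251.0, 179.15383911132812, 12.333008766174316) [454.84246591 258.80779265  53.        ] [457.4021667  265.08047277  53.        ]
[array([467.5, 310.3,  53. ]), array([502.9, 255.9,  53. ]), array([447.3, 219.9,  53. ]), array([412.1, 274.2,  53. ])]
bar 44.5 ((245.57760620117188, 176.3189697265625), (16.544612884521484, 3.807887077331543), 23.198589324951172) (245.5, 176.5, 8.276573181152344) [459.18582577 269.81815151  92.        ] [459.74101111 269.59531679  92.        ]
[array([464. , 295.1,  92. ]), array([474.8, 290.8,  92. ]), array([455.5, 244.1,  92. ]), array([444.7, 248.4,  92. ])]
shut 457.5454406738281 167.27272033691406 7.65215539932251 [ 500.77514556 -384.91824253   50.        ]
1569.8364
scene skirt 380.5 229.5 5.700977325439453 [464.33061698 248.51373646  53.        ]
scene shut 202.0 200.0 6.708303928375244 [ 514.20423657 -383.28085768   50.        ]
scene bar 45.5 ((387.6922912597656, 225.46151733398438), (16.086305618286133, 3.882901430130005), 33.690067291259766) [461.18127484 266.59155249  88.        ]
```

The bar is near (459,267) with an axis yaw of about 67.5°. The shutter is near (505,-384). I'll swing out over the shutter first, staying high and clear of the base, then look with the wrist camera.

```bash
python3 -m creep '[[[0.15,-0.06,0,0,0,0,0],[0.3,-0.11,0,0,0,0,0],[0.36,-0.14,0,0,0,0,0],[0.36,-0.14,0,0,0,0,0],[0.36,-0.14,0,0,0,0,0]]]'; python3 -m creep '[[[0.36,-0.14,0,0,0,0,0],[0.36,-0.14,0,0,0,0,0],[0.36,-0.14,0,0,0,0,0],[0.2,-0.08,0,0,0,0,0],[0,0,0,0,0,0,0]]]'
python3 - <<'E'
from h import *
c=env.capture("wrist"); cv2.imwrite("pics/w1.png",c["color"][:,:,::-1]); s=env.observe(); print(s["ee_pos"],s["tcp_rot"],s["qpos"],s["clock"])
t=env.capture("top")
for n,(u,v) in dict(laptop=(170,195),base=(208,195),screen=(100,190)).items():
    d=t["depth"][v,u]; print(n,t["R"].T@(d*np.array([(u-t["cx"])/t["fx"],(v-t["cy"])/t["fy"],1])-t["t"]))
E
```

```text
clock: 0.67
ee_pos: [302.7, -529.6, 236.5]
tcp_rot: [0.991, 0.131, -0.0, -0.0]
force: [1.2, -0.5, 0.3]
opening: 91.9
clock: 1.08
ee_pos: [418.0, -443.9, 236.6]
tcp_rot: [0.991, 0.136, 0.001, -0.001]
force: [1.1, 0.7, 0.1]
opening: 91.6
[ 414.93191804 -446.51798091  236.43309506] [ 9.90931046e-01  1.34370157e-01  3.58587045e-04 -4.41809958e-04] [ 0.85149897  0.4050648  -0.10916667  1.70122667  0.04856425  1.03820624
 -0.57481951] 1.1333
laptop [400.6040453  501.29550155  79.50315407]
base [403.5051047  390.72990706  55.69544123]
screen [407.27136072 675.51753208 169.41258827]
```

View pics/w1.png

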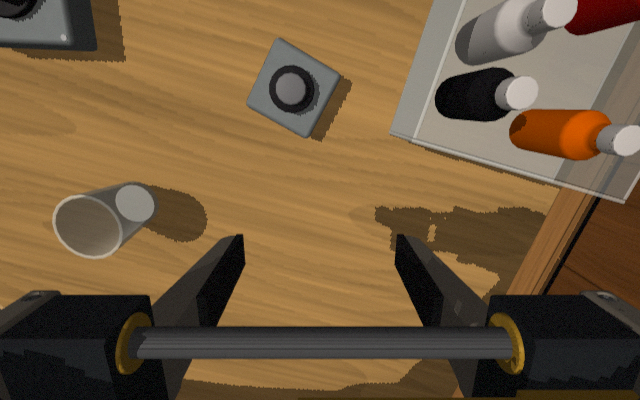

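The wrist view shows the shutter button at (291,89) and a glass at (100,220). I'll measure the button.

```bash
python3 - <<'E'
from h import *
c=env.capture("wrist")
for k in blobs(c,(262,62,322,118),lambda h:h[...,2]<60):
    (x,y),r=cv2.minEnclosingCircle(k); print("housing",x,y,r,ray(c,x,y,48))
g=cv2.cvtColor(c["color"],cv2.COLOR_RGB2HSV)
print(g[89,291],g[89,270],g[60,285])
for k in blobs(c,(270,68,312,110),lambda h:h[...,2]>85,60):
    e=cv2.fitEllipse(k); print("btn",cv2.contourArea(k),e,ray(c,*e[0],52))
d=c["depth"][89,291]; print(c["R"].T@(d*np.array([(291-c["cx"])/c["fx"],(89-c["cy"])/c["fy"],1])-c["t"]))
E
```

```text
housing 286.5705871582031 83.01176452636719 24.48507308959961 [ 505.94620349 -389.55605707   48.        ]
[  0   7 104] [105  13  39] [165  26  39]
btn 153.0 ((290.1274108886719, 102.84559631347656), (13.714836120605469, 45.099857330322266), 90.46769714355469) [ 488.18250369 -397.96021172   52.        ]
btn 657.0 ((285.6559143066406, 81.46333312988281), (28.47945785522461, 29.502796173095703), 143.82635498046875) [ 506.9866872  -388.77861396   52.        ]
[ 501.45249154 -395.62639963   51.60783389]
```

```bash
python3 -m creep '[[[0.1,-0.17,0,0,0,0,0],[0.195,-0.34,0,0,0,0,0],[0.195,-0.34,0,0,0,0,0],[0.195,-0.34,0,0,0,0,0],[0.195,-0.34,0,0,0,0,0]]]'; python3 -m creep '[[[0.195,-0.34,0,0,0,0,0],[0.195,-0.34,0,0,0,0,0],[0.195,-0.34,0,0,0,0,0],[0.195,-0.34,0,0,0,0,0],[0.1,-0.36,0,0,0,0,0]]]'; python3 -m creep '[[[0.035,-0.38,0,0,0,0,0],[0.035,-0.38,0,0,0,0,0],[0.035,-0.38,0,0,0,0,0],[0.035,-0.38,0,0,0,0,0],[0.035,-0.38,0,0,0,0,0]]]'; python3 -m creep '[[[0.035,-0.38,0,0,0,0,0],[0.035,-0.38,0,0,0,0,0],[0.03,-0.2,0,0,0,0,0],[0,0,0,0,0,-0.03,0],[0,0,0,0,0,-0.037,0]]]'; python3 -m creep '[[[0,0,0,0,0,-0.037,0],[0,0,0,0,0,-0.037,0],[0,0,0,0,0,-0.037,0],[0,0,0,0,0,-0.037,0],[0,0,0,0,0,-0.037,0]]]'; python3 -m creep '[[[0,0,0,0,0,-0.037,0],[0,0,0,0,0,0,0],[0,0,0,0,0,0,0],[0,0,0,0,0,0,0],[0,0,0,0,0,0,0]]]'
python3 - <<'E'
from h import *
c=env.capture("wrist"); cv2.imwrite("pics/w2.png",c["color"][:,:,::-1]); s=env.observe(); print(s["ee_pos"],s["tcp_rot"],s["qpos"],s["clock"],np.degrees(2*np.arctan2(s["tcp_rot"][1],s["tcp_rot"][0])))
E
```

```text
clock: 1.65
ee_pos: [456.1, -279.0, 236.6]
tcp_rot: [0.992, 0.129, -0.0, 0.0]
force: [0.8, -0.0, -0.2]
opening: 91.6
clock: 2.07
ee_pos: [498.3, -89.7, 236.8]
tcp_rot: [0.992, 0.13, 0.001, 0.0]
force: [0.7, -0.1, 1.0]
opening: 91.9
clock: 2.48
ee_pos: [464.7, 97.9, 236.8]
tcp_rot: [0.992, 0.129, 0.0, 0.001]
force: [0.6, 0.0, 0.4]
opening: 91.7
clock: 2.9
ee_pos: [449.8, 193.6, 236.6]
tcp_rot: [0.972, 0.237, 0.0, 0.0]
force: [0.3, 0.1, -0.4]
opening: 92.0
clock: 3.32
ee_pos: [450.4, 191.6, 236.5]
tcp_rot: [0.864, 0.504, -0.0, 0.0]
force: [0.2, 0.1, 0.3]
opening: 91.5
clock: 3.73
ee_pos: [449.8, 193.2, 236.6]
tcp_rot: [0.834, 0.552, -0.0, 0.0]
force: [-1.0, 0.6, 0.0]
opening: 91.8
[449.68762113 193.44385284 236.56773602] [ 8.33877339e-01  5.51949783e-01 -3.38617583e-05  1.38271554e-04] [ 0.06927565  0.26446597 -0.62611028  1.95423707  0.1859066   0.9794655
 -1.04599681] 3.7833 67.00175940788289
```

View pics/w2.png

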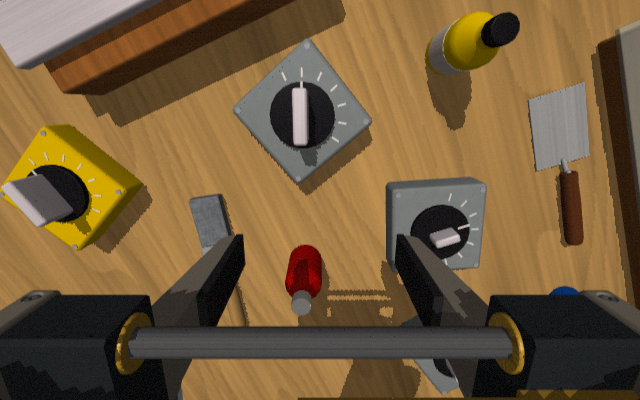

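The long-bar dial is at (301,115) with its bar nearly vertical in the image and its pointer up, near the second mark. The short-bar dial is at (443,235). I'll measure the bar's centre and yaw.

```bash
python3 - <<'E'
from h import *
c=env.capture("wrist")
x0=(262,70,342,160)
for k in blobs(c,x0,lambda h:h[...,2]<50,300):
    h=cv2.convexHull(k);e=cv2.fitEllipse(h); print("skirt",cv2.contourArea(h),e,ray(c,*e[0],53))
for k in blobs(c,x0,lambda h:(h[...,2]>170)&(h[...,1]<50),100):
    r=cv2.minAreaRect(k); P=cv2.boxPoints(r); print("bar",r)
    for p in P: print(p,ray(c,*p,92))
    [vx],[vy],[a],[b]=cv2.fitLine(k,cv2.DIST_L2,0,.01,.01)
    A=ray(c,a-20*vx,b-20*vy,92);B=ray(c,a+20*vx,b+20*vy,92); print(np.degrees(np.arctan2(*(B-A)[1::-1])))
t=cv2.resize(c["color"][60:190,230:380,::-1],(750,600),interpolation=cv2.INTER_CUBIC)
cv2.imwrite("pics/c2.png",t)
E
```

```text
skirt 3308.5 ((302.0401611328125, 115.1701889038086), (63.91513442993164, 66.47091674804688), 165.9519805908203) [462.49369222 267.16441957  53.        ]
bar ((299.0, 112.0), (62.0, 12.0), 90.0)
[293.  81.] [469.40961344 297.27825414  92.        ]
[305.  81.] [479.20115816 293.11669038  92.        ]
[305. 143.] [457.2207355 243.3253168  92.       ]
[293. 143.] [446.85496292 247.73159195  92.        ]
65.43769598767685
```

View pics/c2.png

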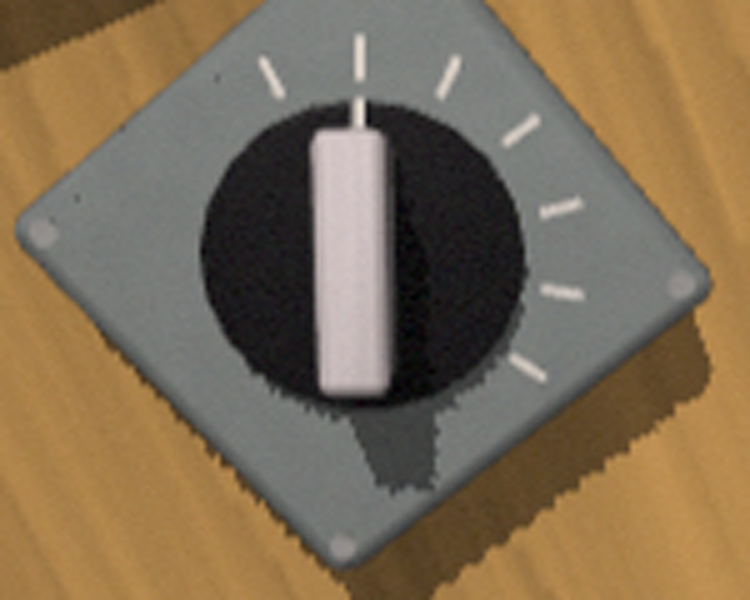

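The pointer sits on mark 2 of 7, so the target is mark 5. Both estimates put the axis at about (462.5,267), and the bar yaw is about 66° against a tool yaw of 67°. From here that is tool x +73, y -17 and z +154. I'll move across, then down.

```bash
python3 -m creep '[[[0.3,-0.07,0,0,0,0,0],[0.3,-0.07,0,0,0,0,0],[0.13,-0.03,0,0,0,0.005,0],[0,0,0.2,0,0,0,0],[0,0,0.3,0,0,0,0]]]'; python3 -m creep '[[[0,0,0.2,0,0,0,0],[0,0,0.2,0,0,0,0],[0,0,0,0,0,0,0],[0,0,0,0,0,0,0],[0,0,0,0,0,0,0]]]'
python3 - <<'E'
from h import *
c=env.capture("wrist"); cv2.imwrite("pics/w3.png",c["color"][:,:,::-1]); s=env.observe(); print(s["ee_pos"],s["tcp_rot"],s["clock"],np.degrees(2*np.arctan2(s["tcp_rot"][1],s["tcp_rot"][0])))
E
```

```text
clock: 4.25
ee_pos: [463.8, 270.5, 188.4]
tcp_rot: [0.837, 0.547, 0.003, 0.0]
force: [1.2, 0.2, -0.3]
opening: 91.7
clock: 4.67
ee_pos: [462.7, 268.4, 147.6]
tcp_rot: [0.838, 0.546, 0.001, -0.0]
force: [0.1, -0.5, 0.2]
opening: 91.8
[462.98391626 268.41578694 147.96327377] [8.37629143e-01 5.46238089e-01 1.16641544e-03 8.99735498e-05] 4.7167 66.21867302302658
```

View pics/w3.png

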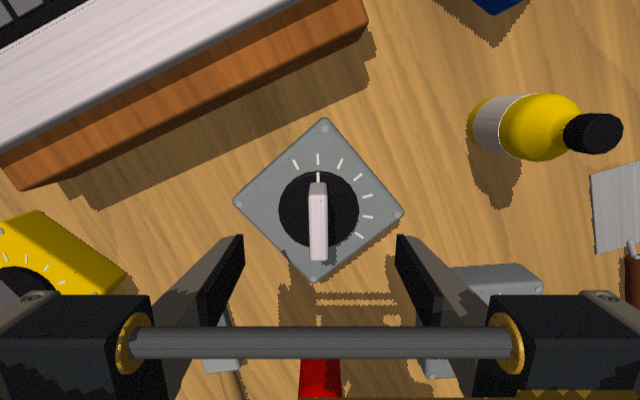

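The bar at (318,225) is midway between the fingers and aligned with them. I'll descend 66 mm and close.

```bash
python3 -m creep '[[[0,0,0.25,0,0,0,0],[0,0,0.25,0,0,0,0],[0,0,0.15,0,0,0,0],[0,0,0,0,0,0,0],[0,0,0,0,0,0,0]]]'; python3 -m creep '[[[0,0,0,0,0,0,1],[0,0,0,0,0,0,1],[0,0,0,0,0,0,1],[0,0,0,0,0,0,1],[0,0,0,0,0,0,1]]]' 25;  python3 -m creep '[[[0,0,0,0,0,0,1],[0,0,0,0,0,0,1],[0,0,0,0,0,0,1],[0,0,0,0,0,0,1],[0,0,0,0,0,0,1]]]' 25; python3 -m creep '[[[0,0,0,0,0,0,1],[0,0,0,0,0,0,1],[0,0,0,0,0,0,1],[0,0,0,0,0,0,1],[0,0,0,0,0,0,1]]]' 25
```

```text
clock: 5.13
ee_pos: [462.6, 268.1, 82.4]
tcp_rot: [0.838, 0.546, 0.0, -0.0]
force: [0.7, 0.4, 0.4]
opening: 91.9
clock: 5.55
ee_pos: [462.6, 267.8, 82.2]
tcp_rot: [0.838, 0.546, 0.001, 0.0]
force: [-0.2, -0.5, -0.2]
opening: 60.7
clock: 5.97
ee_pos: [462.2, 267.7, 81.5]
tcp_rot: [0.838, 0.546, -0.0, 0.0]
force: [0.3, 0.9, -0.1]
opening: 27.2
clock: 6.38
ee_pos: [461.7, 268.0, 81.5]
tcp_rot: [0.837, 0.547, -0.0, -0.0]
force: [-2.8, 1.1, 0.9]
opening: 13.9
```

The bar is gripped, with the opening at 13.9 mm. Now I'll turn +75° about tool z in 15 rows of 5°.

```bash
python3 -m creep '[[[0,0,0,0,0,0.028,1],[0,0,0,0,0,0.028,1],[0,0,0,0,0,0.028,1],[0,0,0,0,0,0.028,1],[0,0,0,0,0,0.028,1]]]'; python3 -m creep '[[[0,0,0,0,0,0.028,1],[0,0,0,0,0,0.028,1],[0,0,0,0,0,0.028,1],[0,0,0,0,0,0.028,1],[0,0,0,0,0,0.028,1]]]';  python3 -m creep '[[[0,0,0,0,0,0.028,1],[0,0,0,0,0,0.028,1],[0,0,0,0,0,0.028,1],[0,0,0,0,0,0.028,1],[0,0,0,0,0,0.025,1]]]'; python3 -m creep '[[[0,0,0,0,0,0,1],[0,0,0,0,0,0,1],[0,0,0,0,0,0,1],[0,0,0,0,0,0,1],[0,0,0,0,0,0,1]]]'
python3 - <<'E'
from h import *
c=env.capture("wrist"); cv2.imwrite("pics/w4.png",c["color"][:,:,::-1]); s=env.observe(); print(s["ee_pos"],s["force"],s["torque"],s["qpos"],s["clock"],np.degrees(2*np.arctan2(s["tcp_rot"][1],s["tcp_rot"][0])))
E
```

```text
clock: 6.8
ee_pos: [461.8, 267.9, 81.5]
tcp_rot: [0.937, 0.348, -0.0, -0.0]
force: [-1.9, 1.1, 0.1]
opening: 14.1
clock: 7.22
ee_pos: [461.9, 267.7, 81.5]
tcp_rot: [0.991, 0.135, -0.0, 0.0]
force: [-3.1, 1.2, 1.0]
opening: 13.7
clock: 7.63
ee_pos: [461.9, 267.5, 81.5]
tcp_rot: [0.997, -0.079, -0.0, 0.0]
force: [-2.4, 0.0, 1.0]
opening: 13.8
clock: 8.05
ee_pos: [461.9, 267.5, 81.5]
tcp_rot: [0.997, -0.077, -0.0, 0.0]
force: [-2.6, -0.6, 2.3]
opening: 13.6
[461.92524857 267.56842344  81.51037793] [-2.89000989 -1.80668175  2.53529345] [-0.16844028  0.78972039  0.0827138 ] [-0.42416732  0.50555423 -0.20280165  1.98552589  0.15830463  0.66607487
 -2.45139526] 8.1 -8.79454990763144
```

View pics/w4.png

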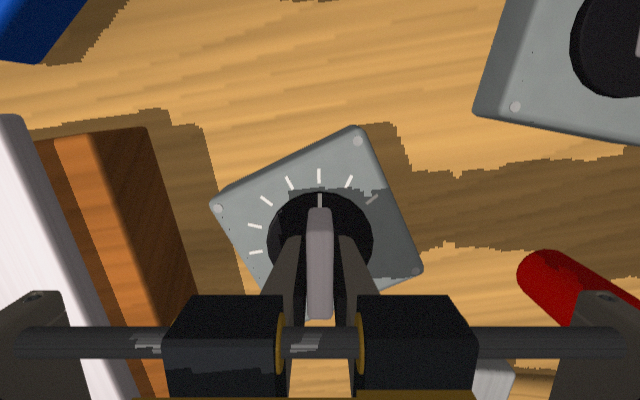

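The pointer at (319,200) lines up with the mark at (319,176), which is the fifth of seven. I'll release, rise and check.

```bash
python3 -m creep '[[[0,0,0,0,0,0,0.8],[0,0,0,0,0,0,0.6],[0,0,0,0,0,0,0.4],[0,0,0,0,0,0,0.4],[0,0,0,0,0,0,0.4]]]'; python3 -m creep '[[[0,0,0,0,0,0,0.4],[0,0,0,0,0,0,0.4],[0,0,-0.2,0,0,0,0.4],[0,0,-0.35,0,0,0,0.4],[0,0,-0.35,0,0,0,0.4]]]';python3 -m creep '[[[0,0,-0.35,0,0,0,0.4],[0,0,-0.2,0,0,0,0.4],[0,0,0,0,0,0,0.4],[0,0,0,0,0,0,0.4],[0,0,0,0,0,0,0.4]]]'
python3 - <<'E'
from h import *
c=env.capture("wrist"); cv2.imwrite("pics/w5.png",c["color"][:,:,::-1]); s=env.observe(); print(s["ee_pos"],s["qpos"],s["clock"],np.degrees(2*np.arctan2(s["tcp_rot"][1],s["tcp_rot"][0])))
x,y=map(int,proj(c,(462,267.5,80)));print(x,y)
for k in blobs(c,(max(x-50,0),max(y-50,0),x+50,y+50),lambda h:(h[...,2]>150)&(h[...,1]<50),100):
    [vx],[vy],[a],[b]=cv2.fitLine(k,cv2.DIST_L2,0,.01,.01)
    A=ray(c,a-20*vx,b-20*vy,92);B=ray(c,a+20*vx,b+20*vy,92); print(cv2.contourArea(k),a,b,ray(c,a,b,92),np.degrees(np.arctan2(*(B-A)[1::-1])))
E
```

```text
clock: 8.52
ee_pos: [462.5, 267.8, 81.6]
tcp_rot: [0.997, -0.077, 0.0, -0.0]
force: [-0.2, 0.0, -0.1]
opening: 43.3
clock: 8.93
ee_pos: [461.2, 267.2, 171.6]
tcp_rot: [0.997, -0.077, -0.001, 0.001]
force: [1.5, -0.0, -0.4]
opening: 55.2
clock: 9.35
ee_pos: [461.6, 267.2, 225.6]
tcp_rot: [0.997, -0.077, -0.001, 0.001]
force: [0.7, -0.4, -0.2]
opening: 55.2
[461.40171463 267.15648935 225.07619006] [-0.38577567  0.30240757 -0.24135546  1.8860198   0.08643637  0.96592182
 -2.39092435] 9.4 -8.830699612401375
318 193
567.0 318.25 195.58333 [463.61644622 267.0859452   92.        ] 172.16936975699912
```

View pics/w5.png

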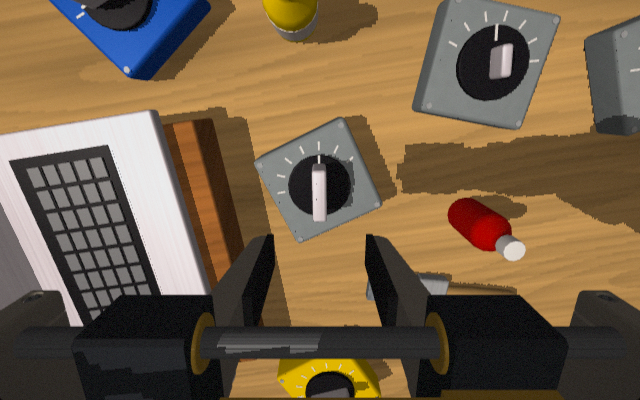

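The dial rests on mark 5 with a bar yaw of about -8°, which is about 74° clockwise from the start. I'll go to the shutter at (507,-389) and close the jaws on the way. The tool shift is x +146, y +641.

```bash
python3 -m creep '[[[0.05,0.2,0,0,0,0,0.4],[0.085,0.37,0,0,0,0,0.4],[0.085,0.37,0,0,0,0,0.4],[0.085,0.37,0,0,0,0,0.4],[0.085,0.37,0,0,0,0,0.4]]]'; python3 -m creep '[[[0.085,0.37,0,0,0,0,1],[0.085,0.37,0,0,0,0,1],[0.085,0.37,0,0,0,0,1],[0.085,0.37,0,0,0,0,1],[0.085,0.37,0,0,0,0,1]]]' 10; python3 -m creep '[[[0.085,0.37,0,0,0,0,1],[0.085,0.37,0,0,0,0,1],[0.085,0.37,0,0,0,0,1],[0.085,0.37,0,0,0,0,1],[0.085,0.37,0,0,0,0,1]]]'; python3 -m creep '[[[0.085,0.37,0,0,0,0,1],[0.085,0.3,0,0,0,0,1],[0,0,0,0,0,0,1],[0,0,0,0,0,0,1],[0,0,0,0,0,0,1]]]'
python3 - <<'E'
from h import *
c=env.capture("wrist"); cv2.imwrite("pics/w6.png",c["color"][:,:,::-1]); s=env.observe(); print(s["ee_pos"],s["qpos"],s["clock"],s["force"],s["opening"],np.degrees(2*np.arctan2(s["tcp_rot"][1],s["tcp_rot"][0])),proj(c,(507,-389,52)))
E
```

```text
clock: 9.82
ee_pos: [473.9, 93.9, 224.9]
tcp_rot: [0.997, -0.077, -0.002, 0.0]
force: [0.9, 0.2, -0.2]
opening: 55.2
clock: 10.23
ee_pos: [487.4, -95.3, 225.0]
tcp_rot: [0.997, -0.077, -0.001, -0.0]
force: [-0.3, -0.7, -0.2]
opening: 23.6
clock: 10.65
ee_pos: [501.2, -284.4, 224.7]
tcp_rot: [0.997, -0.077, -0.002, -0.0]
force: [0.5, -0.2, 0.4]
opening: 0.4
clock: 11.07
ee_pos: [508.2, -350.4, 224.7]
tcp_rot: [0.997, -0.077, -0.001, -0.001]
force: [0.0, 0.7, 0.1]
opening: 0.8
[ 508.58840567 -349.83475799  225.23621339] [ 0.47471472  0.42313012  0.09737564  1.70190726 -0.04762365  1.02155825
 -1.13455703] 11.1167 [-0.25897445  0.58576431  0.89884008] 0.38942469865703216 -8.725873818425535 (np.float64(354.78964083996885), np.float64(182.53705844192018))
```

View pics/w6.png

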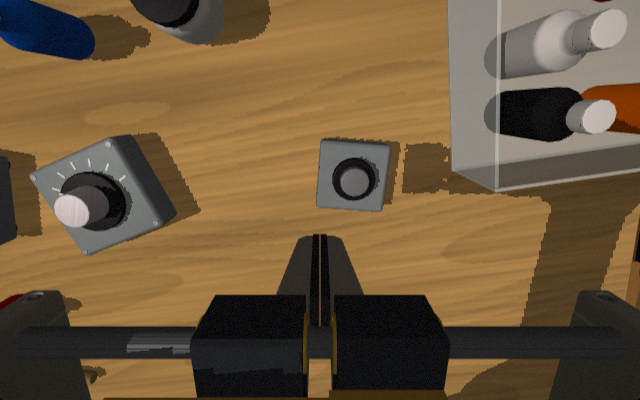

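The button is at (355,179), and my estimate projects to (355,182), so they agree within about 2 mm. The bin is to the right, so I'll check obstacle heights under the 189 mm wide gripper body before descending.

```bash
python3 - <<'E'
from h import *
for n in("wrist","scene"):
    c=env.capture(n); d=c["depth"]; v,u=np.mgrid[0:400,0:640]
    P=np.stack([(u-c["cx"])/c["fx"]*d,(v-c["cy"])/c["fy"]*d,d],-1); W=(P-c["t"])@c["R"]; W[d==0]=np.nan
    print(n)
    for y0 in range(-560,-280,20):
        m=(W[...,0]>450)&(W[...,0]<570)&(W[...,1]>y0)&(W[...,1]<y0+20)&(W[...,2]<170)
        print(y0,m.sum(),np.nanpercentile(W[m][:,2],[50,99]).round() if m.sum() else None)
    if n=="wrist":
        e=[cv2.fitEllipse(k) for k in blobs(c,(334,158,378,200),lambda h:h[...,2]>85,200)]
        for q in e: print(q,ray(c,*q[0],52))
        for k in blobs(c,(322,145,388,207),lambda h:h[...,2]<60,300):
            q=cv2.fitEllipse(cv2.convexHull(k));print("hous",q,ray(c,*q[0],48))
E
```

```text
wrist
-560 3325 [ 83. 131.]
-540 629 [  1. 101.]
-520 5035 [ 51. 100.]
-500 1631 [-0.  2.]
-480 1606 [-0.  2.]
-460 1584 [-0.  2.]
-440 1332 [ 0. 31.]
-420 1599 [30. 52.]
-400 1695 [30. 53.]
-380 1681 [30. 52.]
-360 1525 [ 1. 31.]
-340 1525 [-0.  2.]
-320 1520 [-0.  2.]
-300 1507 [-0.  2.]
((354.64453125, 182.1611785888672), (25.63128662109375, 27.08567237854004), 80.41614532470703) [ 507.87252816 -388.3855142    52.        ]
hous ((354.58203125, 178.7047576904297), (42.228187561035156, 44.806175231933594), 71.9698715209961) [ 510.64567707 -389.08268727   48.        ]
scene
-560 175 [ 75. 126.]
-540 57 [  3. 105.]
-520 446 [ 39. 100.]
-500 151 [-0.  7.]
-480 155 [-0.  6.]
-460 128 [-0.  5.]
-440 91 [ 5. 32.]
-420 133 [28. 51.]
-400 154 [31. 56.]
-380 197 [29. 51.]
-360 230 [ 3. 33.]
-340 158 [-1.  4.]
-320 159 [-0.  6.]
-300 164 [-0.  5.]
```

The way down is clear, since the bin starts 110 mm away. I'll move x +5, y +38, then descend to about 8 mm above the button.

```bash
python3 -m creep '[[[0.03,0.2,0,0,0,0,1],[0.02,0.18,0,0,0,0,1],[0,0,0.25,0,0,0,1],[0,0,0.3,0,0,0,1],[0,0,0.3,0,0,0,1]]]'; python3 -m creep '[[[0,0,0.3,0,0,0,1],[0,0,0.2,0,0,0,1],[0,0,0.08,0,0,0,1],[0,0,0,0,0,0,1],[0,0,0,0,0,0,1]]]'
python3 - <<'E'
from h import *
c=env.capture("wrist"); cv2.imwrite("pics/w7.png",c["color"][:,:,::-1]); s=env.observe(); print(s["ee_pos"],s["force"],s["clock"],env.nose_length)
E
```

```text
clock: 11.63
ee_pos: [508.6, -389.4, 141.6]
tcp_rot: [0.997, -0.076, 0.001, 0.0]
force: [-0.1, 0.5, -0.1]
opening: 0.7
clock: 12.05
ee_pos: [508.5, -389.7, 84.3]
tcp_rot: [0.997, -0.076, 0.0, 0.0]
force: [0.9, -0.3, 0.8]
opening: 0.2
[ 508.89068918 -390.24164829   85.1520444 ] [ 0.1522387  -0.03897356 -0.36566459] 12.1 22.0
```

View pics/w7.png

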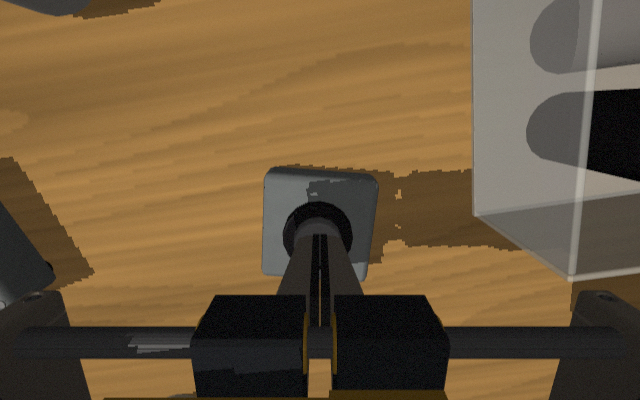

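The closed fingertips at (320,235) are over the button. I'll press down in steps while watching the force.

```bash
python3 -m creep '[[[0,0,0.05,0,0,0,1],[0,0,0.04,0,0,0,1],[0,0,0.03,0,0,0,1],[0,0,0,0,0,0,1],[0,0,0,0,0,0,1]]]'; python3 -m creep '[[[0,0,0.01,0,0,0,1],[0,0,0.01,0,0,0,1],[0,0,0.01,0,0,0,1],[0,0,0,0,0,0,1],[0,0,0,0,0,0,1]]]'
```

```text
clock: 12.52
ee_pos: [508.3, -390.3, 72.1]
tcp_rot: [0.997, -0.077, 0.001, 0.0]
force: [0.4, 0.2, 2.8]
opening: 0.8
clock: 12.93
ee_pos: [508.3, -390.3, 68.9]
tcp_rot: [0.997, -0.077, 0.001, 0.0]
force: [0.6, -0.7, 2.7]
opening: 0.4
```

```bash
python3 -m creep '[[[0,0,0.01,0,0,0,1],[0,0,0.005,0,0,0,1],[0,0,0,0,0,0,1],[0,0,0,0,0,0,1],[0,0,0,0,0,0,1]]]'; python3 - <<'E'
from h import *
c=env.capture("wrist"); cv2.imwrite("pics/w8.png",cv2.resize(c["color"][150:300,220:420,::-1],(800,600))); s=env.observe(); print(s["ee_pos"],s["force"],s["clock"])
E
```

```text
clock: 13.35
ee_pos: [508.3, -390.3, 68.4]
tcp_rot: [0.997, -0.077, 0.001, 0.0]
force: [0.0, 1.0, 9.8]
opening: 0.9
[ 508.2748489  -390.33414733   68.34450157] [ 0.14671287 -0.36446101  9.72281909] 13.4
```

View pics/w8.png

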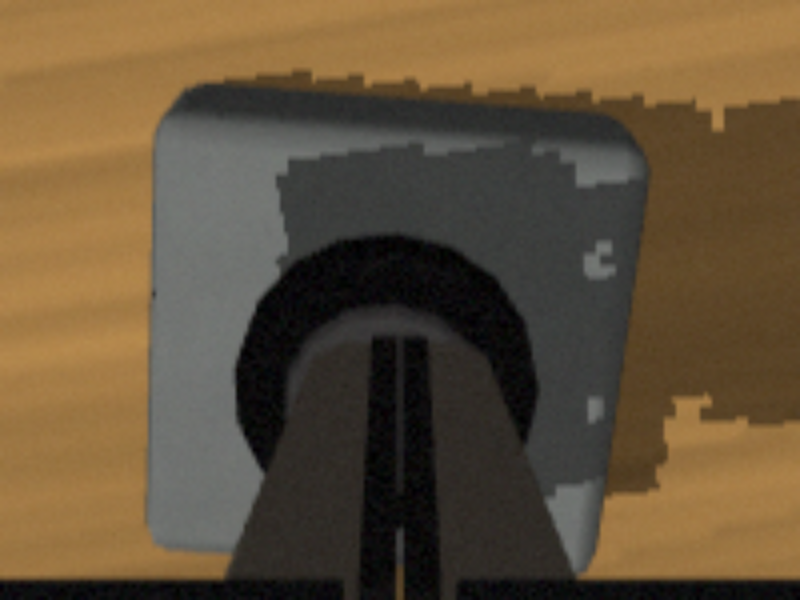

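The tips are inside the button disc, and the force jumped to 9.8 N, which suggests the end stop. I'll check the button's height against the housing using depth.

```bash
python3 - <<'E'
from h import *
c=env.capture("wrist"); d=c["depth"]
def w(u,v): return (c["R"].T@(d[v,u]*np.array([(u-c["cx"])/c["fx"],(v-c["cy"])/c["fy"],1])-c["t"])).round(1)
for v in (190,200,212,216,219,222,226,229,231): print(v,[w(u,v)[2] for u in(308,314,319,324,330)],c["color"][v,319])
E
```

```text
190 [np.float64(29.1), np.float64(28.9), np.float64(29.6), np.float64(28.6), np.float64(29.5)] [62 62 61]
200 [np.float64(30.1), np.float64(28.9), np.float64(28.2), np.float64(30.1), np.float64(30.7)] [60 60 62]
212 [np.float64(36.6), np.float64(37.0), np.float64(39.1), np.float64(37.4), np.float64(33.7)] [5 9 8]
216 [np.float64(41.3), np.float64(41.3), np.float64(41.3), np.float64(41.2), np.float64(39.6)] [19 19 13]
219 [np.float64(41.6), np.float64(42.5), np.float64(42.0), np.float64(41.3), np.float64(42.0)] [18 12 14]
222 [np.float64(41.7), np.float64(41.2), np.float64(42.0), np.float64(41.6), np.float64(40.7)] [ 9 14 18]
226 [np.float64(41.6), np.float64(41.3), np.float64(42.0), np.float64(42.3), np.float64(40.9)] [31 31 31]
229 [np.float64(43.3), np.float64(44.5), np.float64(44.6), np.float64(43.4), np.float64(42.0)] [52 49 50]
231 [np.float64(45.3), np.float64(45.4), np.float64(46.1), np.float64(44.9), np.float64(43.1)] [61 57 59]
```

The housing top is at about 42 mm and the button top at about 46 mm, so it is 6 mm down and stopped on its own end stop. I'll release, go up and check everything.

```bash
python3 -m creep '[[[0,0,-0.05,0,0,0,1],[0,0,-0.1,0,0,0,1],[0,0,-0.3,0,0,0,1],[0,0,-0.35,0,0,0,1],[0,0,-0.35,0,0,0,1]]]';python3 -m creep '[[[-0.3,-0.1,-0.2,0,0,0,1],[-0.2,0,0,0,0,0,1],[0,0,0,0,0,0,1],[0,0,0,0,0,0,1],[0,0,0,0,0,0,1]]]'
python3 - <<'E'
from h import *
s=env.observe(); print(s["ee_pos"],s["force"],s["joint_vel"].round(3),s["clock"])
t=env.capture("top")["color"][:,:,::-1]; cv2.imwrite("pics/top9.png",cv2.resize(t[120:210,220:400],(800,400),interpolation=cv2.INTER_CUBIC))
c=env.capture("wrist");cv2.imwrite("pics/w9.png",c["color"][:,:,::-1])
u,v=map(int,proj(c,(508,-389,52)));d=np.median(c["depth"][v-3:v+4,u-3:u+4]);print(u,v,(c["R"].T@(d*np.array([(u-c["cx"])/c["fx"],(v-c["cy"])/c["fy"],1])-c["t"])))
E
```

```text
clock: 13.87
ee_pos: [506.2, -389.2, 182.2]
tcp_rot: [0.997, -0.077, -0.002, -0.001]
force: [0.6, -0.6, 0.0]
opening: 0.3
clock: 14.28
ee_pos: [460.0, -372.2, 201.7]
tcp_rot: [0.997, -0.077, -0.0, -0.0]
force: [0.8, 0.8, -0.1]
opening: 0.7
[ 459.95690203 -372.19172014  201.67180972] [ 0.82840775  0.79611199 -0.07171269] [-0.004  0.022 -0.006 -0.014 -0.001 -0.001  0.   ] 14.2833
328 142 [ 508.89587174 -388.73720072   52.03655537]
```

View pics/top9.png

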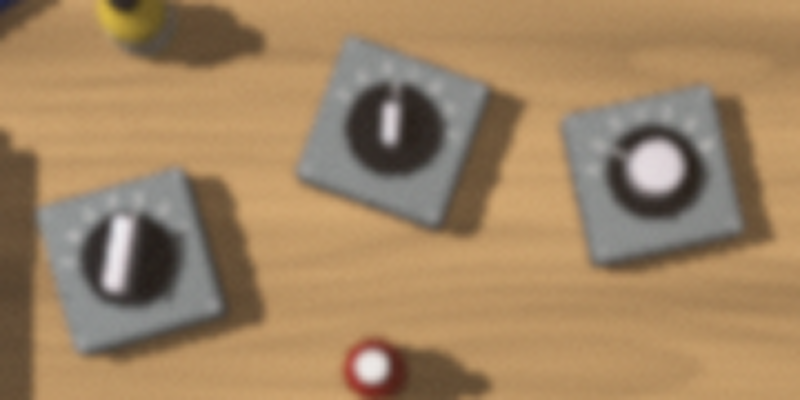

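View pics/w9.png

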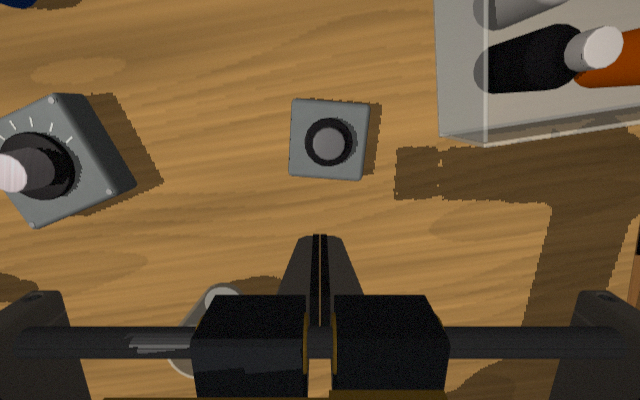

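The top crop shows the long bar turned clockwise (it now spans about (112,290) to (124,218)), and the short-bar and round dials are unchanged. The wrist view shows the button at (330,142) back up at 52 mm and the arm clear of everything.

```bash
python3 -c "
from workcell import env
print(env.sign_off())"
```

```text
the job is handed in; nothing more can be done
None
```

I turned the long-bar dial (the grey dimmer at top-view pixel (250,179)) clockwise three clicks, from mark 2 to mark 5. I then let go, pressed the shutter button fully, and handed the job in about 14 s into the 45 s limit. The system gives no verdict, so the checks below are my own.

- **Dial:** after I let go, the bar had turned about 74° (from about 66° to −8°) and the pointer lined up with the fifth mark.
- **Shutter:** it was pressed after the turn. At the bottom of the press the button top read about 46 mm and the force on the tool rose to 9.8 N, which suggests it reached its end stop. Afterwards the button was back up at 52 mm.
- **Other dials and arm:** in the last top view the short-bar and round dials look unchanged. The arm stood clear of everything, with tool forces under about 1 N.

No check failed. The largest disagreement was about 3 mm between two estimates of the button's centre, and the fingertips still landed inside the button.

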